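# Erect the fold-flat medicine caddy on its mat

### The arm

A 6-joint arm with a two-finger parallel gripper is mounted at the origin on the work surface. World frame = base frame: x ahead of the robot, y to its left, z up, the work surface at z = 0. Lengths are in mm, angles in rad, forces in N, time in s.
With the tool pointing down it reaches from about 350 to 950 mm from the base axis. Payload 17.4 kg.
Tool frame: the origin (TCP) lies on the mounting face of the last link; the fingertips stand 186 mm ahead of it and the grasp point (between the pads) lies 167 mm ahead of it (tip_reach is the distance from the TCP to the fingertips, in mm); z points along the fingers, y is the line along which they close (so a half turn about z gives the same grasp; the last joint's range is limited). The gripper opens to 93 mm and grips with 3 to 60 N. Pads are 15 mm wide; open, the fingers measure 128 mm over their backs; the gripper's body (75 mm by 188 mm) begins 65 mm behind the grasp point.
Start: joints at [1.119, 0.116, 1.442, -0, 1.584, -0.038], TCP at [271.421, 618.033, 404.746] pointing down, gripper open.
Joint ranges: [-2.83, 2.83], [-0.83, 2.19], [0.07, 2.5], [-1.14, 4.28], [0.01, 3], [-2.97, 2.97]. Speed limits (rad/s): [1.89, 1.89, 2.22, 3.14, 3.14, 3.14].

### API

Orientations are given as a unit quaternion [x, y, z, w].
In Python, from workcell import observe, capture, camera_model, job_done, tip_reach gives the robot as it stands.
- The arm moves only by the tool send_rows, never from a script. Its argument "plan" is a list of rows, each a list of 5 numbers: the finger opening in cm, from 0 to 9.3, then the shift along the world's x, y, z in cm, then the turn about the world's z in degrees. A call has 1 to 5 rows; each row shifts and turns the commanded pose from where the row before left it; what a row does not reach is not made up. A row lasts 1/8 s, in which the tool goes at most 62.5 mm and 10.7 degrees, less where a joint would pass 70% of its speed; a pose out of reach is approached as far as the arm can. A call with a gripper value outside its range is refused whole. The fingers move at their own pace and stop on an object; "squeeze" is the grip in N (left out, the last holds). Time passes only in rows, so rows that do not move let the fingers close. It gives the time, the measured TCP pose, the force, the opening and the grip force at its end, in the units of the state.
- observe(): the state, without advancing time (a new reading comes with each control period).
- capture(name): name is "side" or "top" or "wrist"; returns the picture (400x640x3 uint8, red, green, blue); there is no depth.
- camera_model(name): a dict with "fx", "fy", "cx", "cy" (pixels), "cam_to_world" (4x4, takes a point from camera to world coordinates); the wrist camera has in their place "tool_from_camera" (4x4, takes a point from camera to tool coordinates, whose origin is the TCP and whose axes are the flange's). Camera axes: x right, y up, looking along -z (the intrinsics and any distortion apply to the point x, -y, -z); pixel columns grow to the right and rows downward; lengths in mm; the calibration is good to about 2 mm. A picture is of the moment at which its call begins: read the wrist's pose just before it. camera_model takes no time and is no camera call.
- job_done(): hands the job in; it is judged then, once.
The state is a dict: "t": time; "joints": joint angles; "joint_vel": joint speeds; "joint_torque": joint torques, N m; "tool_pos": TCP position; "tcp_rot": TCP orientation; "contact_force": force on the tool from outside, world axes, zero at the start; "moment": the same for the moment, N m; "grip_width": finger opening in mm; "grasp_force": force on a finger pad.
Only numpy, scipy, OpenCV 4.12 (cv2) and the standard library are available. Lean on these libraries where they do the work, as an engineer would, in place of code of your own. Each camera call takes 0.05 s, during which the arm holds its last target. There are 200 camera calls.

### The job

Carry the folded-out teal caddy (the white plate is its handle) to the black mat and set it down, not dropped, centred and square on the mat with its fixed back wall at the white stripe, and let go of it. Only then raise its three hinged walls fully upright (the yellow bars are there to grip), so that it stands as an open box, still centred and square on the mat. Leave the other things where they are.

Things in the scene. Friction and masses are not known exactly. Their poses are not given: they have to be found in the camera images.
- caddy: loose fold-flat teal plastic caddy, 0.5 to 0.75 kg. Base 90 x 90 x 10 mm; origin at the centre of its underside, z up. Fixed back wall on its -x edge (4 mm thick, top at 55 mm). Hinged walls fold out from the edges +x (far), +y (left), -y (right). White upright carrying plate, 10 mm thick in y, from x = -41 to 23 mm, top at 65 mm, near the centre of mass
- handle (a point): point on the white carrying plate, 50 mm above the caddy's origin, 15 mm below the plate's top; the plate's faces look along y
- mat: fixed black mat, 130 x 130 mm, 3 mm thick, on the table; origin at the centre of its underside, top 3 mm higher. A white stripe runs along its -x edge: the caddy's fixed back wall belongs at that side
- wall_far (a joint): angle of the far hinged wall (caddy's +x edge), rad: 0 flat pointing outward, 1.571 upright against its stop. Friction (0.03 N m) keeps it where it is left. The wall is 80 mm long along its hinge, 4 mm thick and reaches 45 mm from the hinge line
- far_bar (a point): centre of the far wall's yellow grip bar, 65 mm from the hinge: a bar 12 mm thick and 30 mm long, parallel to the hinge, with ball-shaped ends, on a 12 mm wide neck that stands out of the middle of the wall's free edge. x points away from the hinge, y along the bar, z out of the face that ends up inside. Pinched lightly end to end (30 mm) the bar pivots between the fingers as the wall swings
- far_hinge (a point): middle of the far wall's hinge line: 45 mm from the caddy's origin towards +x, 8 mm above its underside; axes as for the grip bar
- wall_left (a joint): angle of the left hinged wall (caddy's +y edge), rad: 0 flat pointing outward, 1.571 upright against its stop. Friction (0.03 N m) keeps it where it is left. The wall is 80 mm long along its hinge, 4 mm thick and reaches 45 mm from the hinge line
- left_bar (a point): centre of the left wall's yellow grip bar, 65 mm from the hinge: a bar 12 mm thick and 30 mm long, parallel to the hinge, with ball-shaped ends, on a 12 mm wide neck that stands out of the middle of the wall's free edge. x points away from the hinge, y along the bar, z out of the face that ends up inside. Pinched lightly end to end (30 mm) the bar pivots between the fingers as the wall swings
- left_hinge (a point): middle of the left wall's hinge line: 45 mm from the caddy's origin towards +y, 8 mm above its underside; axes as for the grip bar
- wall_right (a joint): angle of the right hinged wall (caddy's -y edge), rad: 0 flat pointing outward, 1.571 upright against its stop. Friction (0.03 N m) keeps it where it is left. The wall is 80 mm long along its hinge, 4 mm thick and reaches 45 mm from the hinge line
- right_bar (a point): centre of the right wall's yellow grip bar, 65 mm from the hinge: a bar 12 mm thick and 30 mm long, parallel to the hinge, with ball-shaped ends, on a 12 mm wide neck that stands out of the middle of the wall's free edge. x points away from the hinge, y along the bar, z out of the face that ends up inside. Pinched lightly end to end (30 mm) the bar pivots between the fingers as the wall swings
- right_hinge (a point): middle of the right wall's hinge line: 45 mm from the caddy's origin towards -y, 8 mm above its underside; axes as for the grip bar
- pill_tube: bystander: upright purple pill tube with lid, 30 mm across, 70 mm tall; origin at the centre of its underside
- mug: bystander: white ceramic mug, 80 mm across, 90 mm tall, handle to its +y; origin at the centre of its underside
- thermometer: bystander: grey infrared thermometer lying down, about 155 x 38 x 36 mm, long along its x; origin under its middle
- depressor: bystander: stainless steel tongue depressor lying flat, 148 x 18 x 3 mm, long along its x; origin under its middle
- jar: bystander: amber glass jar, 60 mm across, 85 mm tall; origin at the centre of its underside
- gauze_box: bystander: white gauze box, 100 x 140 x 70 mm; origin at the centre of its underside
Mind the look-alikes: they are no part of the job. Of the things shaped like the caddy, the teal one is meant. Of the things that look like the mat, the smaller one is meant.

How it is judged (in metres and radians):
On the way:
1. the caddy stands centred and square on the mat, back wall at the stripe, let go, its three hinged walls still folded out (below 0.8 rad) (horizontal distance between caddy and mat below 0.022 m and angle between the x axis of caddy and the x axis of mat, either way round below 0.2 rad and z of caddy in the frame of mat below 0.008 m and angle between caddy's own z axis and vertical below 0.08 rad and x of far_hinge in the frame of mat above 0.015 m and value of joint each of wall_far, wall_left, wall_right below 0.8 rad and contact force between the fingers and caddy below 0.1 N), for 0.2 s.
At the end, for the whole second after the job is handed in: The caddy rests level on the mat, its centre within 22 mm of the mat's centre, turned less than 0.2 rad from it, its fixed back wall at the stripe, with all three hinged walls raised beyond 1.40 rad (80 degrees), released and at rest (horizontal distance between caddy and mat below 0.022 m and angle between the x axis of caddy and the x axis of mat, either way round below 0.2 rad and z of caddy in the frame of mat below 0.008 m and angle between caddy's own z axis and vertical below 0.08 rad and x of far_hinge in the frame of mat above 0.015 m and value of joint each of wall_far, wall_left, wall_right above 1.4 rad and linear speed of caddy below 0.02 m/s and contact force between the fingers and caddy below 0.1 N); the robot touches nothing.
It fails at once if a bystander (purple pill tube with lid, mug, thermometer, tongue depressor, amber jar, gauze box) is moved more than 30 mm (distance of any of pill_tube, mug, thermometer, depressor, jar, gauze_box from where it was at the start of the episode above 0.03 m).
It fails at once if the caddy is dropped: free of the arm with its underside more than 25 mm above the table (height (world z) of caddy above 0.025 m and contact force between each of the arm, the fingers and caddy below 0.01 N).
It also fails if it takes over 72 s, if anything falls off the work surface, if the arm or the gripper's body presses on something with over 40 N, if the wrist force passes 120 N, or if a joint passes its speed limit or range.

## Working session

There is one attempt and no reset: what is moved stays moved. The work goes in short steps, Python scripts to look and compute and a tool call to move; the robot and the scene stay as the last step left them, time stands still between calls to the robot, and variables do not carry over. Pictures are saved under pics/ and viewed, at most 10 in all, crops included, and the job is handed in when it is done.

Besides the shell and the picture viewer there is one more tool, called after ">>>" as name([rows], argument=value, ...), one row to a line, values as JSON. send_rows: Moves the arm, as the interface text tells. Its arguments: {"type":"object","properties":{"plan":{"type":"array","items":{"type":"array","items":{"type":"number"}}},"squeeze":{"type":"number"}},"required":["plan"]}

```bash
mkdir -p pics; ls; python3 - <<'E'
from workcell import *
import cv2,numpy as np
print(observe()); print(tip_reach)
for n in("top","side","wrist"):
    m=camera_model(n); print(n,{k:(np.round(v,4).tolist() if not isinstance(v,(int,float,str)) else v) for k,v in m.items()})
    cv2.imwrite(f"pics/{n}0.png",capture(n)[:,:,::-1])
E
```

```text
pics
{'t': 0.0, 'joints': array([ 1.11925056e+00,  1.16471209e-01,  1.44223491e+00,  2.69968797e-05,
        1.58400269e+00, -3.78163777e-02]), 'joint_vel': array([-0.00029427, -0.00151681, -0.00129313, -0.00200975,  0.00010967,
       -0.00080935]), 'joint_torque': array([ 6.97616579e-04, -7.21296501e+01, -6.22593141e+01,  7.79280486e-02,
        2.40534515e-02, -1.02200577e-04]), 'tool_pos': array([271.38870655, 618.05268352, 404.03387722]), 'tcp_rot': array([ 2.05392256e-01,  9.78679574e-01, -5.38186007e-04, -1.48288072e-04]), 'contact_force': array([-0.02712649, -0.25540566, -0.42667777]), 'moment': array([-0.02526888, -0.01758098,  0.05174696]), 'grasp_force': 0.0, 'grip_width': 92.96303232058953}
186.1
top {'fx': 507.5484626146481, 'fy': 507.5484626146481, 'cx': 314.35347430572733, 'cy': 195.38371357903836, 'cam_to_world': [[-0.0056, 0.9943, -0.1068, 389.0792], [-0.9997, -0.008, -0.0224, -61.767], [-0.0231, 0.1066, 0.994, 1627.2822], [0.0, 0.0, 0.0, 1.0]]}
side {'fx': 403.70143081800245, 'fy': 403.70143081800245, 'cx': 317.54584186948165, 'cy': 197.0739605631721, 'cam_to_world': [[0.7164, 0.4768, -0.5093, -211.0907], [-0.6975, 0.4727, -0.5386, -843.4052], [-0.0161, 0.7411, 0.6712, 1057.2299], [0.0, 0.0, 0.0, 1.0]]}
wrist {'fx': 312.74266072544293, 'fy': 312.74266072544293, 'cx': 318.33870400854386, 'cy': 193.60752096987343, 'tool_from_camera': [[0.0007, 0.9667, 0.2559, 70.9935], [1.0, -0.0008, -0.0, -0.5993], [0.0002, 0.2559, -0.9667, 19.9937], [0.0, 0.0, 0.0, 1.0]]}
```

View pics/top0.png

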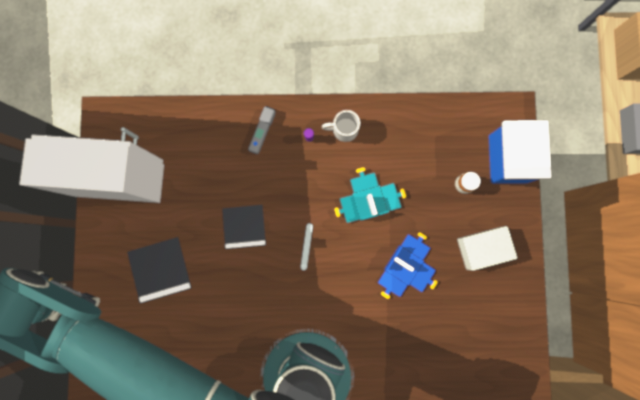

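View pics/side0.png

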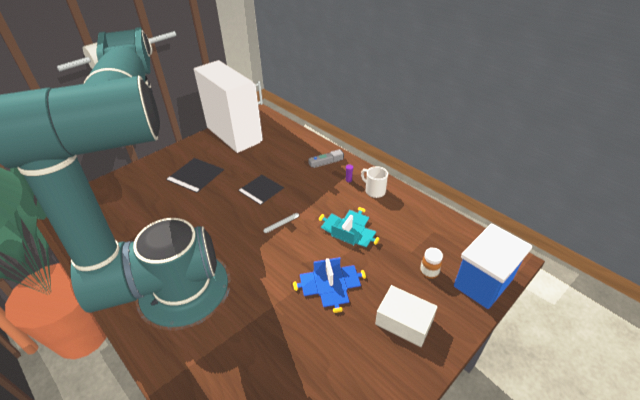

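The teal caddy is at about (371,198) in the top view, with a blue look-alike at (405,266). The small mat is at (244,226) and the larger one at (160,269). I'll take the teal caddy and the smaller mat, confirm both in a crop, and measure.

```bash
cat > h.py <<'E'
import cv2,numpy as np
from workcell import *
def ray(n,uv,M=None):
    m=camera_model(n); M=np.array(m["cam_to_world"]) if M is None else M
    d=M[:3,:3]@np.array([(uv[0]-m["cx"])/m["fx"],-(uv[1]-m["cy"])/m["fy"],-1]); return M[:3,3],d/np.linalg.norm(d)
def plane(n,uv,z,M=None):
    o,d=ray(n,uv,M); return o+d*(z-o[2])/d[2]
def tri(*rs):
    A=sum(np.eye(3)-np.outer(d,d) for o,d in rs); b=sum((np.eye(3)-np.outer(d,d))@o for o,d in rs)
    p=np.linalg.solve(A,b); return p,max(np.linalg.norm(np.cross(p-o,d)) for o,d in rs)
def blobs(im,lo,hi,amin=8,box=None):
    h=cv2.cvtColor(im,cv2.COLOR_RGB2HSV); m=cv2.inRange(h,lo,hi)
    if box: k=np.zeros_like(m);k[box[1]:box[3],box[0]:box[2]]=1;m*=k
    c,_=cv2.findContours(m,cv2.RETR_EXTERNAL,cv2.CHAIN_APPROX_NONE)
    n,l,s,ce=cv2.connectedComponentsWithStats(m)
    return [(ce[i].round(2).tolist(),int(s[i,4])) for i in range(1,n) if s[i,4]>=amin],m
Y=((20,110,110),(35,255,255))
E
python3 - <<'E'
from h import *
t=capture("top");s=capture("side")
print("yt",blobs(t,*Y)[0]);print("ys",blobs(s,*Y)[0])
def mats(im,n,box):
    b,m=blobs(im,(0,0,0),(179,120,75),300,box)
    c,_=cv2.findContours(m,cv2.RETR_EXTERNAL,cv2.CHAIN_APPROX_NONE)
    for k in c:
        if cv2.contourArea(k)>300:
            r=cv2.minAreaRect(k);print(n,"dark",r)
mats(t,"top",(110,190,285,310));mats(s,"side",(155,150,300,210))
b=lambda im,box:blobs(im,(0,0,170),(179,60,255),15,box)[0]
print("white top",b(t,(110,200,430,310)),b(t,(360,185,385,220)));print("white side",b(s,(155,150,300,210)),b(s,(330,205,365,240)))
a=cv2.resize(t[150:310,110:450],None,fx=2.3,fy=2.3,interpolation=cv2.INTER_CUBIC)
cv2.imwrite("pics/crop1.png",a[:,:,::-1])
E
```

```text
yt [([360.21, 169.67], 43), ([403.0, 193.14], 49), ([336.89, 211.65], 46), ([421.92, 235.02], 40), ([433.91, 284.45], 44), ([385.07, 295.07], 43)]
ys [([361.27, 209.0], 22), ([320.91, 217.0], 22), ([376.0, 240.52], 29), ([363.13, 274.03], 31), ([294.88, 285.82], 34), ([337.44, 309.73], 41)]
top dark ((157.52830505371094, 265.84906005859375), (45.878421783447266, 54.94422149658203), 74.05460357666016)
top dark ((243.10247802734375, 223.1270751953125), (34.313045501708984, 40.74108123779297), 84.80557250976562)
side dark ((262.22845458984375, 187.14849853515625), (34.082733154296875, 22.38644790649414), 33.023868560791016)
side dark ((197.30902099609375, 172.41134643554688), (43.73078918457031, 27.825735092163086), 24.904767990112305)
white top [([372.4, 206.86], 100), ([306.46, 245.04], 204), ([244.96, 243.91], 150), ([403.63, 263.82], 115), ([164.33, 292.13], 263)] [([371.72, 204.32], 134)]
white side [([182.75, 183.79], 116), ([250.49, 195.86], 74)] [([347.69, 223.42], 112)]
```

View pics/crop1.png

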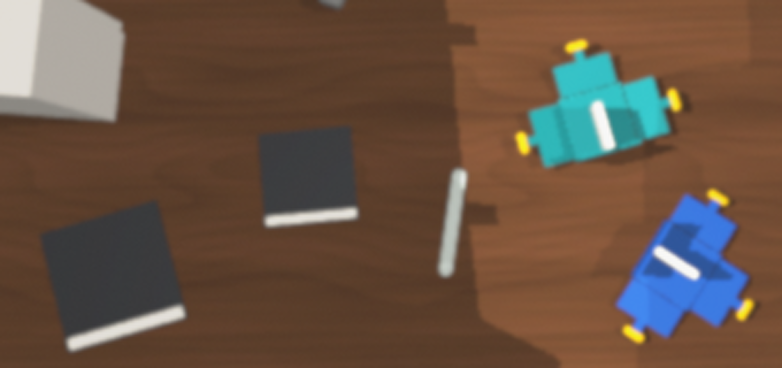

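The crop shows the teal caddy with its white plate at crop (603,125) and yellow bars at (576,46), (674,99) and (523,142). The small mat is at (308,175) with its stripe at the bottom; the larger mat is at (115,275). So the teal caddy and the 130 mm mat are the ones meant.

```bash
python3 - <<'E'
from h import *
T={"far":(360.21,169.67),"right":(403,193.14),"left":(336.89,211.65)}
S={"far":(361.27,209),"left":(320.91,217),"right":(376,240.52)}
for k in T: print(k,*[np.round(x,1) for x in tri(ray("top",T[k]),ray("side",S[k]))], plane("top",T[k],8).round(1))
P={k:plane("top",T[k],8)[:2] for k in T}
c=(P["left"]+P["right"])/2; d=P["left"]-P["right"]; f=P["far"]-c
print("c",c,"yaw LR",np.arctan2(-d[0],d[1]),"yaw far",np.arctan2(f[1],f[0]),np.linalg.norm(d),np.linalg.norm(f))
for n,box in(("top",(215,195,275,255)),("side",(235,170,290,207))):
    im=capture(n);h=cv2.cvtColor(im,cv2.COLOR_RGB2HSV)
    m=cv2.inRange(h,(0,0,0),(179,120,75))|cv2.inRange(h,(0,0,110),(179,70,255))
    k=np.zeros_like(m);k[box[1]:box[3],box[0]:box[2]]=1;m=cv2.morphologyEx(m*k,cv2.MORPH_CLOSE,np.ones((5,5)))
    c_=max(cv2.findContours(m,0,cv2.CHAIN_APPROX_NONE)[0],key=cv2.contourArea)
    W=np.array([plane(n,p[0],3)[:2] for p in c_],np.float32); r=cv2.minAreaRect(W);print("mat",n,r)
    w=cv2.inRange(h,(0,0,140),(179,70,255))*k; q=np.argwhere(w)[:,::-1]; print("stripe",np.mean([plane(n,p,3)[:2] for p in q],0))
# plate: top edge
for n,box in(("top",(360,185,385,220)),("side",(330,205,365,240))):
    m=blobs(capture(n),(0,0,170),(179,60,255),15,box)[1]; print(n,cv2.minAreaRect(cv2.findNonZero(m)))
E
```

```text
far [ 643.5 -172.9   20.3] 0.4 [ 645.1 -173.4    8. ]
right [ 567.2 -307.8   13.9] 0.2 [ 568.  -308.9    8. ]
left [509.4 -96.8  20. ] 0.1 [510.2 -97.    8. ]
c [ 539.08892617 -202.93547109] yaw LR 0.266254911590699 yaw far 0.2713076924107644 219.60916632793578 110.07677370127988
mat top ((465.0723571777344, 203.54031372070312), (132.30194091796875, 132.4431610107422), 4.767920970916748)
stripe [409.24380845 197.69928395]
mat side ((464.02337646484375, 200.8131866455078), (129.8608856201172, 130.9451446533203), 4.252373218536377)
stripe [409.05060398 196.95711164]
top ((371.5871887207031, 204.1238555908203), (21.45530891418457, 6.417436599731445), 73.3007583618164)
side ((350.2841491699219, 218.86007690429688), (8.942333221435547, 24.73114013671875), 27.758541107177734)
```

>>> send_rows([
  [9,1.7,-5.5,0,2.6],
  [9,1.7,-5.5,0,2.6],
  [9,1.7,-5.5,0,2.6],
  [9,1.7,-5.5,0,2.6],
  [9,1.7,-5.5,0,2.6],
], squeeze=35)

```text
t: 1.08
tool_pos: [356.5, 341.2, 404.9]
tcp_rot: [0.092, 0.996, 0.0, 0.0]
contact_force: [0.3, 0.3, 0.0]
grip_width: 90.0
grasp_force: 0.0
```

>>> send_rows([
  [9,1.7,-5.5,0,2.6],
  [9,1.7,-5.5,0,2.6],
  [9,1.7,-5.5,0,2.6],
  [9,1.7,-5.5,0,2.6],
  [9,1.7,-5.5,0,2.6],
])

```text
t: 1.7
tool_pos: [441.4, 66.2, 405.1]
tcp_rot: [-0.021, 1.0, 0.0, 0.001]
contact_force: [0.7, -0.2, 0.2]
grip_width: 89.8
grasp_force: 0.0
```

>>> send_rows([
  [9,1.8,-5.5,-1.5,2.6],
  [9,1.8,-5.5,-1.5,2.6],
  [9,1.8,-5.5,-1.5,2.6],
  [9,1.8,-5.3,-1.5,2.6],
  [9,1.8,-5.5,-1.5,2.6],
])

```text
t: 2.33
tool_pos: [531.6, -206.9, 329.5]
tcp_rot: [-0.134, 0.991, -0.0, 0.0]
contact_force: [-0.4, -0.6, -0.5]
grip_width: 89.7
grasp_force: 0.0
```

>>> send_rows([
  [9,0,0,0,0],
  [9,0,0,0,0],
])

```text
t: 2.58
tool_pos: [531.3, -204.8, 329.8]
tcp_rot: [-0.133, 0.991, 0.0, -0.0]
contact_force: [-0.2, 0.9, 0.2]
grip_width: 90.1
grasp_force: 0.0
```

```bash
cat >> h.py <<'E'
from scipy.spatial.transform import Rotation as Rn
def wpose():
    o=observe(); W=np.eye(4); W[:3,:3]=Rn.from_quat(o["tcp_rot"]).as_matrix(); W[:3,3]=o["tool_pos"]
    return W@np.array(camera_model("wrist")["tool_from_camera"])
E
python3 - <<'E'
from h import *
M=wpose();w=capture("wrist");cv2.imwrite("pics/w1.png",w[:,:,::-1])
np.save("M1.npy",M)
print([(b,plane("wrist",b[0],8,M).round(1)) for b in blobs(w,*Y)[0]])
for b in blobs(w,(0,0,170),(179,60,255),60)[0]: print(b,plane("wrist",b[0],65,M).round(1))
print(plane("top",(371.7,204.2),65))
E
```

```text
[(([168.47, 33.22], 492), array([ 433.7, -368.2,    8. ])), (([204.44, 194.9], 367), array([ 570.9, -312.2,    8. ])), (([431.15, 194.88], 383), array([511.2, -93.6,   8. ])), (([123.68, 297.1], 1187), array([ 708.6, -377.3,    8. ])), (([512.98, 297.15], 1211), array([596.6,  33.7,   8. ])), (([472.03, 358.14], 8703), array([683.2,  21.4,   8. ]))]
([564.68, 105.05], 3358) [409.5 -45.8  65. ]
([13.02, 174.0], 1532) [ 573.5 -445.5   65. ]
([316.77, 196.56], 1031) [ 527.8 -207.4   65. ]
([199.1, 254.66], 1664) [ 603.9 -290.8   65. ]
([437.71, 254.83], 1668) [550.4 -94.1  65. ]
([15.22, 252.74], 409) [ 643.3 -442.1   65. ]
([623.09, 253.41], 468) [507.5  58.1  65. ]
([176.57, 334.77], 1522) [ 688.9 -297.1   65. ]
([459.7, 328.86], 1167) [614.5 -48.3  65. ]
[ 528.16706472 -203.22282884   65.        ]
```

View pics/w1.png

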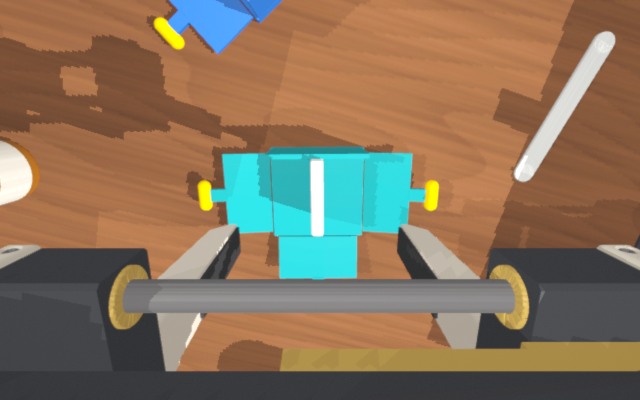

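The wrist view shows the teal caddy square between the fingers, its plate at (317,197) and bars level at rows 195 and 195. That agrees with the top view, so I go down and grip.

>>> send_rows([
  [9,-0.1,0,-4,0],
  [9,0,0,-4,0],
  [9,0,0,-3.3,0],
  [0,0,0,0,0],
  [0,0,0,0,0],
])

```text
t: 3.25
tool_pos: [530.8, -204.5, 218.8]
tcp_rot: [-0.133, 0.991, -0.001, 0.001]
contact_force: [-0.3, 0.8, 0.3]
grip_width: 74.6
grasp_force: 0.0
```

>>> send_rows([
  [0,0,0,0,0],
  [0,0,0,0,0],
  [0,0,0,0,0],
])

```text
t: 3.62
tool_pos: [530.5, -205.0, 217.2]
tcp_rot: [-0.133, 0.991, -0.0, 0.0]
contact_force: [0.6, 0.2, -0.0]
grip_width: 44.5
grasp_force: 0.0
```

>>> send_rows([
  [0,0,0,0,0],
  [0,0,0,0,0],
  [0,0,0,0,0],
  [0,0,0,0,0],
  [0,0,0,0,0],
])

```text
t: 4.25
tool_pos: [530.4, -205.0, 216.7]
tcp_rot: [-0.133, 0.991, -0.0, 0.0]
contact_force: [0.3, -1.9, 0.1]
grip_width: 9.9
grasp_force: 35.0
```

>>> send_rows([
  [0,0,0,0,0],
  [0,0,0,1,0],
  [0,0,0,2,0],
  [0,0,0,3,0],
  [0,0,0,0,0],
])

```text
t: 4.88
tool_pos: [530.9, -205.1, 280.0]
tcp_rot: [-0.133, 0.991, -0.001, 0.002]
contact_force: [-0.0, 0.4, -5.7]
grip_width: 10.0
grasp_force: 35.0
```

>>> send_rows([
  [0,-0.4,2,0,-1],
  [0,-0.7,4,0,-1],
  [0,-0.8,4.5,0,-1],
  [0,-0.8,4.5,0,-1],
  [0,-0.8,4.5,0,-1],
])

```text
t: 5.5
tool_pos: [494.7, -8.6, 275.9]
tcp_rot: [-0.089, 0.996, 0.0, -0.0]
contact_force: [1.1, 0.9, -6.1]
grip_width: 9.8
grasp_force: 35.0
```

>>> send_rows([
  [0,-0.8,4.5,0,-1],
  [0,-0.8,4.5,0,-1],
  [0,-0.8,4.5,0,-1],
  [0,-0.8,4.5,0,-1],
  [0,-0.8,3.2,0,-1.6],
])

```text
t: 6.12
tool_pos: [454.6, 203.7, 275.9]
tcp_rot: [-0.041, 0.999, -0.0, -0.0]
contact_force: [0.9, 0.2, -5.6]
grip_width: 9.5
grasp_force: 35.0
```

>>> send_rows([
  [0,0,0,0,0],
  [0,0,0,-2,0],
  [0,0,0,-1.5,0],
  [0,0,0,-1,0],
  [0,0,0,-0.6,0],
])

```text
t: 6.75
tool_pos: [455.5, 201.6, 224.8]
tcp_rot: [-0.041, 0.999, -0.0, -0.0]
contact_force: [-0.5, 0.7, -6.3]
grip_width: 9.8
grasp_force: 35.0
```

>>> send_rows([
  [0,0,0,-0.3,0],
  [0,0,0,-0.2,0],
  [0,0,0,0,0],
])

```text
t: 7.12
tool_pos: [455.5, 202.1, 220.9]
tcp_rot: [-0.041, 0.999, 0.0, 0.0]
contact_force: [0.2, 0.4, -5.5]
grip_width: 9.4
grasp_force: 35.0
```

```bash
python3 - <<'E'
from h import *
t=capture("top");s=capture("side")
a=np.hstack([cv2.resize(t[150:290,180:310],None,fx=3,fy=3),cv2.resize(s[130:270,180:310],None,fx=3,fy=3)])
cv2.imwrite("pics/place.png",a[:,:,::-1]); print(observe()["contact_force"])
print(blobs(t,*Y)[0],blobs(s,*Y)[0])
E
```

```text
[ 0.34443341 -0.28171501 -6.30828032]
[([239.47, 192.44], 43), ([276.82, 223.68], 44), ([421.92, 235.02], 40), ([433.82, 284.53], 45), ([385.17, 295.07], 42)] [([241.33, 173.06], 18), ([279.64, 171.45], 11), ([278.88, 197.42], 24), ([363.07, 273.9], 30), ([294.88, 285.97], 33), ([337.45, 309.77], 40)]
```

View pics/place.png

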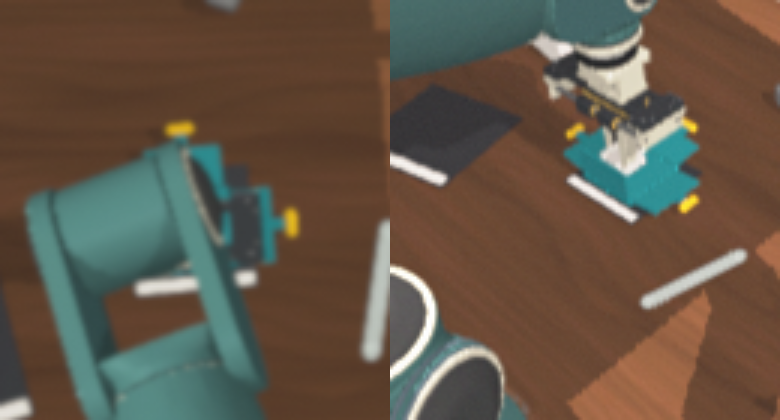

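The caddy is over the small mat with the stripe showing along its back wall, side crop (600,197). It still hangs, at −6 N, so I lower it in small steps.

>>> send_rows([
  [0,0,0,-0.1,0],
  [0,0,0,0,0],
])

```text
t: 7.48
tool_pos: [455.4, 202.0, 219.8]
tcp_rot: [-0.041, 0.999, 0.0, 0.0]
contact_force: [-0.7, -0.4, -6.6]
grip_width: 9.7
grasp_force: 35.0
```

>>> send_rows([
  [0,0,0,-0.1,0],
  [0,0,0,0,0],
])

```text
t: 7.72
tool_pos: [455.5, 202.1, 219.7]
tcp_rot: [-0.041, 0.999, 0.0, 0.0]
contact_force: [-5.0, -2.1, 7.5]
grip_width: 9.8
grasp_force: 35.0
```

>>> send_rows([
  [7,0,0,0,0],
  [7,0,0,0,0],
  [7,0,0,0,0],
  [7,0,0,0,0],
  [7,0,0,0,0],
])

```text
t: 8.35
tool_pos: [455.4, 202.0, 218.7]
tcp_rot: [-0.041, 0.999, 0.0, 0.0]
contact_force: [-0.1, 0.1, 0.3]
grip_width: 55.4
grasp_force: 0.0
```

>>> send_rows([
  [7,0,0,3,0],
  [7,0,0,6,0],
  [7,0,0,4,0],
  [7,0,0,0,0],
])

```text
t: 8.85
tool_pos: [455.7, 202.1, 352.1]
tcp_rot: [-0.041, 0.999, 0.001, 0.002]
contact_force: [-0.4, -0.4, -0.1]
grip_width: 69.6
grasp_force: 0.0
```

```bash
python3 - <<'E'
from h import *
M=wpose();w=capture("wrist");np.save("M2.npy",M);cv2.imwrite("pics/w2.png",w[:,:,::-1]);s=capture("side");t=capture("top")
print([(b,plane("wrist",b[0],18,M).round(1)) for b in blobs(w,*Y,100)[0]])
print(blobs(s,*Y,8,(220,150,300,215))[0],blobs(t,*Y,8,(180,150,300,300))[0]); print(observe()["tool_pos"])
cv2.imwrite("pics/s2.png",cv2.resize(s[140:240,190:330],None,fx=5,fy=5)[:,:,::-1])
E
```

```text
[(([211.29, 188.45], 321), array([472.8,  92.6,  18. ])), (([425.01, 189.8], 341), array([456. , 313.2,  18. ])), (([165.87, 297.33], 983), array([605.6,  40.1,  18. ])), (([470.82, 297.13], 987), array([577., 387.,  18.])), (([442.0, 358.21], 9706), array([662.9, 369.8,  18. ]))]
[([241.22, 173.5], 18), ([279.23, 171.31], 13), ([279.05, 197.64], 22)] [([239.5, 192.6], 42), ([276.77, 223.6], 43)]
[455.29521796 201.97245966 347.63504332]
```

View pics/w2.png

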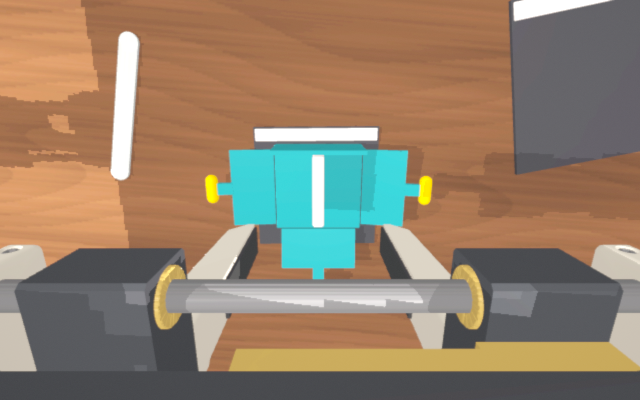

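Caddy sits on the mat: stripe at (316,134) parallel to the back wall, bars at (211,188) and (425,190), plate at (318,190). Next I triangulate the bar heights.

```bash
python3 - <<'E'
from h import *
M=np.load("M2.npy")
W={"right":(211.29,188.45),"left":(425.01,189.8)};S={"left":(241.22,173.5),"far":(279.23,171.31),"right":(279.05,197.64)};T={"far":(239.5,192.6),"right":(276.77,223.6)}
for k in S:
    rs=[ray("side",S[k])]+([ray("wrist",W[k],M)] if k in W else [])+([ray("top",T[k])] if k in T else [])
    p,e=tri(*rs);print(k,p.round(1),round(e,1))
    if k in W: print("  wrist/side",tri(*rs[:2])[0].round(1))
E
```

```text
left [454.3 311.6  23.1] 0.7
  wrist/side [454.3 311.6  23.1]
far [573.  213.1  22.2] 0.7
right [472.3  93.6  18.1] 1.0
  wrist/side [471.9  93.   18.3]
```

>>> send_rows([
  [5,4,0.3,0,0],
  [5,4,0.4,0,0],
  [5,3.8,0.3,-4,0],
  [5,0,0,-5,0],
  [5,0,0,-4,0],
], squeeze=4)

```text
t: 9.62
tool_pos: [573.0, 211.7, 214.6]
tcp_rot: [-0.041, 0.999, -0.001, -0.002]
contact_force: [-0.3, 1.4, 0.1]
grip_width: 50.2
grasp_force: 0.0
```

>>> send_rows([
  [5,0,0,-1.5,0],
  [5,0,0,-1,0],
  [5,0,0,0,0],
])

```text
t: 10.0
tool_pos: [573.6, 212.1, 194.2]
tcp_rot: [-0.041, 0.999, 0.0, 0.0]
contact_force: [0.4, -0.2, 0.2]
grip_width: 49.9
grasp_force: 0.0
```

```bash
python3 - <<'E'
from h import *
M=wpose();w=capture("wrist");s=capture("side")
print(blobs(w,*Y,60)[0]);print(blobs(s,*Y,5,(220,150,300,215))[0]); print(observe()["tool_pos"])
cv2.imwrite("pics/f1.png",np.vstack([w[:,:][100:],cv2.resize(s[130:225,190:342],(640,400))[:290]])[:,:,::-1])
E
```

```text
[([73.99, 28.02], 1629), ([568.39, 27.24], 1672), ([317.6, 249.63], 1156), ([208.0, 297.21], 765), ([428.78, 297.06], 768), ([393.54, 358.22], 9712)]
[([241.11, 173.47], 19), ([278.88, 171.38], 16), ([279.09, 197.52], 23)]
[573.71556191 212.15595066 195.10819027]
```

View pics/f1.png

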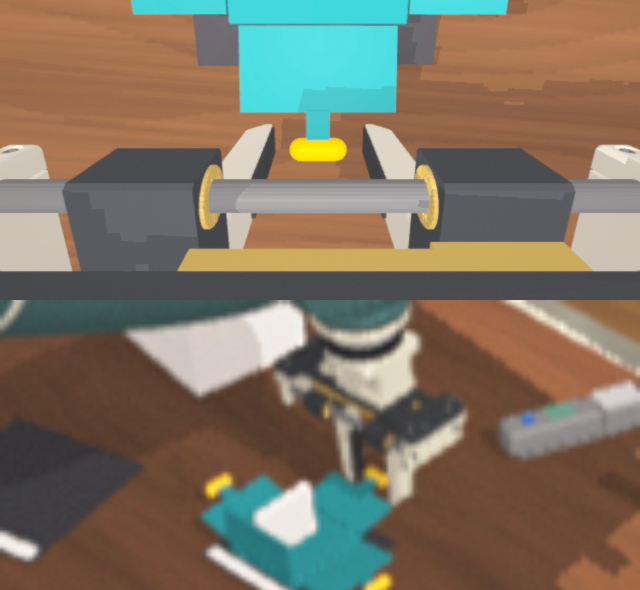

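Bar is centred between the fingers at (318,150 in crop) and sits at the pads. Closing lightly.

>>> send_rows([
  [2,0,0,0,0],
  [2,0,0,0,0],
  [2,0,0,0,0],
  [2,0,0,0,0],
])

```text
t: 10.6
tool_pos: [573.5, 212.0, 193.9]
tcp_rot: [-0.041, 0.999, 0.0, 0.0]
contact_force: [0.9, 0.1, 0.3]
grip_width: 29.5
grasp_force: 4.0
```

>>> send_rows([
  [2,-0.27,-0.02,1.13,0],
  [2,-0.46,-0.04,1.07,0],
  [2,-0.64,-0.05,0.97,0],
  [2,-0.81,-0.06,0.84,0],
  [2,0,0,0,0],
])

```text
t: 11.22
tool_pos: [551.2, 210.4, 234.9]
tcp_rot: [-0.041, 0.999, 0.0, 0.001]
contact_force: [0.5, 0.2, 1.3]
grip_width: 29.2
grasp_force: 4.0
```

Forces are small and the bar is still held, so I finish the arc.

>>> send_rows([
  [2,-0.94,-0.07,0.67,0],
  [2,-1.04,-0.08,0.51,0],
  [2,-1.12,-0.08,0.31,0],
  [2,-1.16,-0.09,0.1,0],
  [2,0,0,0,0],
])

```text
t: 11.85
tool_pos: [508.2, 207.1, 249.8]
tcp_rot: [-0.041, 0.999, 0.0, -0.0]
contact_force: [-0.4, 0.4, -1.0]
grip_width: 29.1
grasp_force: 4.0
```

```bash
python3 - <<'E'
from h import *
w=capture("wrist");s=capture("side");print(observe()["contact_force"],observe()["tool_pos"])
print(blobs(w,*Y,60)[0]);print(blobs(s,*Y,5,(220,150,300,215))[0])
E
```

```text
[ 0.02751068 -0.16872565  0.23292154] [508.92249368 207.15089987 249.77631461]
[([483.78, 149.25], 847), ([154.8, 150.98], 785), ([318.26, 250.04], 1203), ([251.64, 297.24], 546), ([385.09, 297.17], 558), ([343.0, 358.22], 9729)]
[([265.27, 168.27], 11), ([240.81, 173.57], 21), ([279.09, 197.52], 23)]
```

>>> send_rows([
  [5,0,0,0,0],
  [5,0,0,0,0],
  [5,0,0,0,0],
  [5,0,0,3,0],
  [5,0,0,5,0],
])

```text
t: 12.58
tool_pos: [508.8, 207.0, 329.1]
tcp_rot: [-0.041, 0.999, -0.0, -0.002]
contact_force: [1.2, 0.2, -0.1]
grip_width: 50.3
grasp_force: 0.0
```

```bash
python3 - <<'E'
from h import *
print(observe()["joints"].round(2)); M=wpose();w=capture("wrist");s=capture("side")
b=blobs(w,*Y,60)[0];print(b);print(blobs(s,*Y,5,(220,150,300,215))[0])
print([plane("wrist",q[0],76,M).round(1) for q in b],[plane("wrist",q[0],20,M).round(1) for q in b])
E
```

```text
[ 0.34 -0.13  1.81 -0.    1.47 -1.31]
[([439.16, 139.13], 445), ([198.9, 140.76], 417), ([318.7, 207.53], 567), ([211.35, 274.68], 226), ([428.76, 297.0], 762), ([206.64, 312.64], 429), ([393.35, 358.24], 9699)]
[([266.5, 168.5], 20), ([240.53, 173.79], 19), ([279.09, 197.52], 23)]
[array([449.8, 290.9,  76. ]), array([465.7, 114.3,  76. ]), array([509.8, 206.8,  76. ]), array([575. , 123.1,  76. ]), array([580.8, 305.9,  76. ]), array([611.5, 118.9,  76. ]), array([644.7, 285. ,  76. ])] [array([452.7, 312.6,  20. ]), array([472.4,  93.6,  20. ]), array([527. , 208.2,  20. ]), array([608. , 104.4,  20. ]), array([615.1, 331.1,  20. ]), array([653.2,  99.3,  20. ]), array([694.4, 305.2,  20. ])]
```

>>> send_rows([
  [5,-0.6,1.2,0,-10],
  [5,-0.6,1.2,0,-10],
  [5,-0.6,1.2,0,-10],
  [5,-0.6,1.2,0,-10],
  [5,-0.6,1.2,0,-10],
])

```text
t: 13.3
tool_pos: [478.8, 267.5, 329.2]
tcp_rot: [0.388, 0.922, -0.0, -0.0]
contact_force: [0.1, -0.4, -0.2]
grip_width: 50.0
grasp_force: 0.0
```

>>> send_rows([
  [5,-0.6,1.2,0,-10],
  [5,-0.6,1.2,0,-10],
  [5,-0.6,1.2,-2,-10],
  [5,-0.6,0.9,-4,-10],
  [5,0,0,0,0],
])

```text
t: 13.92
tool_pos: [454.2, 312.1, 266.8]
tcp_rot: [0.677, 0.736, -0.002, -0.001]
contact_force: [0.2, -0.2, 0.7]
grip_width: 50.0
grasp_force: 0.0
```

```bash
python3 - <<'E'
from h import *
o=observe();print(o["tool_pos"],o["tcp_rot"]); M=wpose();w=capture("wrist");s=capture("side")
b=blobs(w,*Y,60)[0];print([(q,plane("wrist",q[0],20,M).round(1)) for q in b]);print(blobs(s,*Y,5,(220,150,300,215))[0])
E
```

```text
[454.23180364 312.12341218 266.82446564] [ 6.76903466e-01  7.36067421e-01 -2.44234679e-03 -6.96599285e-04]
[(([318.52, 208.75], 614), array([453. , 309.8,  20. ])), (([207.98, 297.15], 764), array([368.6, 225.7,  20. ])), (([428.84, 297.01], 759), array([549.7, 241.8,  20. ])), (([394.55, 358.35], 9579), array([530.7, 179.1,  20. ]))]
[([266.5, 168.5], 20), ([240.47, 173.68], 19), ([279.09, 197.52], 23)]
```

>>> send_rows([
  [5,0,-0.1,-3,0],
  [5,0,0,-2.8,0],
  [5,0,0,-1.5,0],
  [2,0,0,0,0],
  [2,0,0,0,0],
])

```text
t: 14.65
tool_pos: [455.5, 311.3, 198.2]
tcp_rot: [0.677, 0.736, 0.001, 0.0]
contact_force: [-1.2, -0.3, 0.1]
grip_width: 34.4
grasp_force: 0.1
```

>>> send_rows([
  [2,0,0,0,0],
  [2,0,0,0,0],
])

```text
t: 14.9
tool_pos: [455.2, 311.4, 197.6]
tcp_rot: [0.677, 0.736, 0.001, 0.0]
contact_force: [1.1, 2.5, 1.5]
grip_width: 29.2
grasp_force: 4.0
```

>>> send_rows([
  [2,0.02,-0.27,1.13,0],
  [2,0.04,-0.46,1.07,0],
  [2,0.05,-0.64,0.97,0],
  [2,0.07,-0.81,0.84,0],
  [2,0,0,0,0],
])

```text
t: 15.52
tool_pos: [457.1, 288.8, 237.7]
tcp_rot: [0.678, 0.735, 0.001, 0.0]
contact_force: [-0.2, 0.6, 1.4]
grip_width: 29.1
grasp_force: 4.0
```

>>> send_rows([
  [2,0.08,-0.94,0.67,0],
  [2,0.09,-1.04,0.51,0],
  [2,0.09,-1.12,0.31,0],
  [2,0.1,-1.16,0.1,0],
  [2,0,0,0,0],
])

```text
t: 16.15
tool_pos: [460.5, 245.9, 252.7]
tcp_rot: [0.678, 0.735, -0.0, 0.0]
contact_force: [-0.3, -0.8, 0.7]
grip_width: 29.2
grasp_force: 4.0
```

```bash
python3 - <<'E'
from h import *
o=observe();print(o["tool_pos"],o["contact_force"]); M=wpose();w=capture("wrist");s=capture("side")
b=blobs(w,*Y,60)[0];print([(q,plane("wrist",q[0],76,M).round(1)) for q in b]);print(blobs(s,*Y,5,(220,150,300,215))[0])
E
```

```text
[460.50880772 245.86452447 252.72565457] [-0.27587385 -0.77269711  0.67507102]
[(([318.31, 243.56], 1131), array([460.1, 246.7,  76. ])), (([251.61, 297.57], 528), array([425. , 210.5,  76. ])), (([385.07, 297.41], 529), array([500.6, 216.8,  76. ])), (([343.33, 358.33], 9617), array([481.2, 173.4,  76. ]))]
[([251.0, 168.89], 18), ([267.0, 168.71], 21), ([279.14, 198.0], 21)]
```

>>> send_rows([
  [4.4,0,0,0,0],
  [4.4,0,0,0,0],
  [4.4,0,0,0,0],
  [4.4,0,0,3,0],
  [5,0,0,5,0],
])

```text
t: 16.88
tool_pos: [460.2, 246.7, 332.2]
tcp_rot: [0.678, 0.735, -0.001, -0.001]
contact_force: [-0.9, -0.2, 0.8]
grip_width: 48.9
grasp_force: 0.0
```

>>> send_rows([
  [5,0.4,-5,0,0],
  [5,0.4,-6,0,0],
  [5,0.3,-4.3,-3,0],
  [5,0,0,-3.5,0],
  [5,0,0,0,0],
])

```text
t: 17.5
tool_pos: [470.9, 93.4, 265.8]
tcp_rot: [0.678, 0.735, -0.001, -0.001]
contact_force: [0.2, 0.6, 0.3]
grip_width: 50.1
grasp_force: 0.0
```

```bash
python3 - <<'E'
from h import *
o=observe();print(o["tool_pos"],o["joints"].round(2)); M=wpose();w=capture("wrist");s=capture("side")
b=blobs(w,*Y,60)[0];print([(q,plane("wrist",q[0],20,M).round(1),plane("wrist",q[0],76,M).round(1)) for q in b]);print(blobs(s,*Y,5,(220,150,300,215))[0])
for q in b:
  print(tri(ray("wrist",q[0],M),ray("side",(279.1,197.8))))
E
```

```text
[470.93319392  93.35310024 265.83610561] [ 0.14 -0.25  2.02  0.    1.38  0.06]
[(([418.57, 32.13], 1559), array([525.3, 218.4,  20. ]), array([510.4, 204.8,  76. ])), (([320.65, 208.94], 554), array([471.5,  91.9,  20. ]), array([469.8, 109.7,  76. ])), (([208.17, 297.25], 730), array([385.8,   8.5,  20. ]), array([405.4,  46.9,  76. ])), (([428.75, 296.96], 750), array([565.9,  24.1,  20. ]), array([540.8,  58.7,  76. ])), (([393.55, 358.19], 9762), array([545.8, -38.1,  20. ]), array([525.8,  11.9,  76. ]))]
[([248.0, 171.0], 7), ([279.14, 198.0], 21)]
(array([ 581.74003058,  258.83441876, -162.99792058]), np.float64(8.403542431335486))
(array([470.9936771 ,  91.72803227,  18.55064616]), np.float64(0.5981330513196322))
(array([417.89695129,  42.31486172,  80.55325081]), np.float64(13.294253521238051))
(array([497.5771745 ,  67.98511498,  60.48439613]), np.float64(46.25504807747589))
(array([477.65016225,  43.30314312,  84.79055244]), np.float64(43.12817509598152))
```

>>> send_rows([
  [5,0.05,-0.15,-3,0],
  [5,0,0,-2.8,0],
  [5,0,0,-1.4,0],
  [2,0,0,0,0],
  [2,0,0,0,0],
])

```text
t: 18.23
tool_pos: [472.4, 92.5, 197.2]
tcp_rot: [0.677, 0.736, 0.001, 0.001]
contact_force: [0.5, 0.2, -0.1]
grip_width: 34.7
grasp_force: 0.0
```

>>> send_rows([
  [2,0,0,0,0],
  [2,0,0,0,0],
  [2,0,0,0,0],
])

```text
t: 18.6
tool_pos: [472.0, 92.2, 196.1]
tcp_rot: [0.678, 0.735, 0.0, 0.0]
contact_force: [1.4, 0.4, 0.6]
grip_width: 28.8
grasp_force: 4.0
```

>>> send_rows([
  [2,-0.02,0.27,1.13,0],
  [2,-0.04,0.46,1.07,0],
  [2,-0.05,0.64,0.97,0],
  [2,-0.07,0.81,0.84,0],
  [2,0,0,0,0],
])

```text
t: 19.23
tool_pos: [470.2, 114.7, 236.8]
tcp_rot: [0.677, 0.736, 0.001, 0.0]
contact_force: [-0.1, -2.3, 3.6]
grip_width: 29.2
grasp_force: 4.0
```

>>> send_rows([
  [2,-0.08,0.94,0.67,0],
  [2,-0.09,1.04,0.51,0],
  [2,-0.09,1.12,0.31,0],
  [2,-0.1,1.16,0.1,0],
  [2,0,0,0,0],
])

```text
t: 19.85
tool_pos: [466.5, 157.6, 251.8]
tcp_rot: [0.677, 0.736, 0.0, -0.0]
contact_force: [2.6, -0.1, 6.0]
grip_width: 28.7
grasp_force: 3.9
```

```bash
python3 - <<'E'
from h import *
o=observe();print(o["tool_pos"],o["contact_force"]); M=wpose();w=capture("wrist");s=capture("side")
b=blobs(w,*Y,60)[0];print([(q,plane("wrist",q[0],76,M).round(1)) for q in b]);print(blobs(s,*Y,5,(220,150,300,215))[0])
E
```

```text
[466.50345198 157.56007066 251.81894095] [ 2.56349814 -0.14748442  5.97257962]
[(([321.06, 64.29], 1661), array([459.9, 248.7,  76. ])), (([413.69, 165.21], 1374), array([510.4, 205.4,  76. ])), (([318.71, 261.02], 1164), array([467.2, 148.6,  76. ])), (([253.17, 297.31], 526), array([432.2, 123.1,  76. ])), (([383.48, 297.37], 537), array([505.6, 129.3,  76. ])), (([341.29, 358.24], 9711), array([486. ,  86.1,  76. ]))]
[([268.67, 158.67], 6), ([260.4, 164.2], 5), ([267.5, 180.18], 22)]
```

```bash
python3 - <<'E'
from h import *
M=wpose();print(tri(ray("wrist",(318.71,261.02),M),ray("side",(267.5,180.18))))
w=capture("wrist");s=capture("side")
cv2.imwrite("pics/r1.png",np.vstack([w[:310],cv2.resize(s[130:225,190:342],(640,400))[:290]])[:,:,::-1])
E
```

```text
(array([466.74351796, 148.14628795,  75.9164636 ]), np.float64(0.5072907799407653))
```

View pics/r1.png

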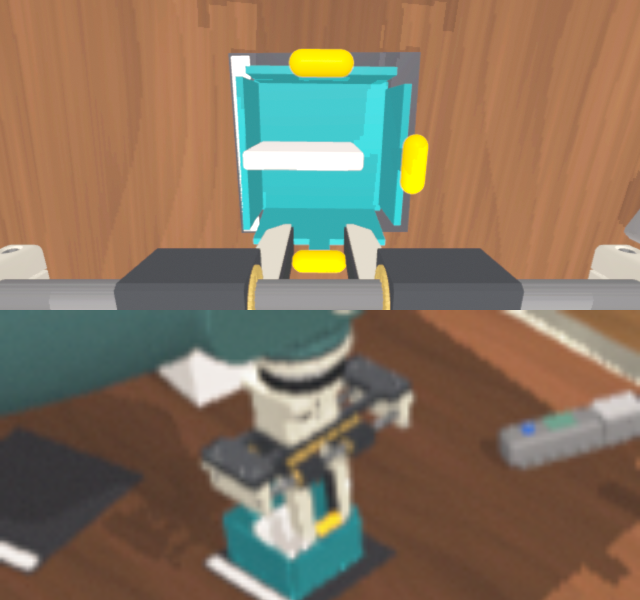

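The right wall leans out: its bar is at (318,261) in the wrist view, about 10 mm short of upright, because it slid in the pads. I'll regrip on the bar and finish.

>>> send_rows([
  [4.4,0,0,0,0],
  [4.4,0,0,0,0],
  [4.4,0.05,-0.5,0,0],
  [4.4,0.03,-0.45,0,0],
  [4.4,0,0,0,0],
])

```text
t: 20.68
tool_pos: [467.3, 146.7, 251.7]
tcp_rot: [0.678, 0.735, -0.0, -0.0]
contact_force: [0.0, 0.6, 0.0]
grip_width: 44.0
grasp_force: 0.0
```

>>> send_rows([
  [2,0,0,0,0],
  [2,0,0,0,0],
  [2,0,0,0,0],
  [2,0,0,0,0],
  [2,0,0,0,0],
], squeeze=6)

```text
t: 21.3
tool_pos: [467.3, 147.2, 251.8]
tcp_rot: [0.678, 0.735, 0.0, 0.0]
contact_force: [0.2, -0.4, -0.2]
grip_width: 29.2
grasp_force: 6.0
```

>>> send_rows([
  [2,-0.02,0.3,0.05,0],
  [2,-0.02,0.3,0.03,0],
  [2,-0.02,0.3,0,0],
  [2,0,0.2,0,0],
  [2,0,0,0,0],
])

```text
t: 21.92
tool_pos: [466.7, 158.3, 252.5]
tcp_rot: [0.677, 0.736, -0.0, -0.0]
contact_force: [-0.3, -1.1, 0.1]
grip_width: 28.9
grasp_force: 6.0
```

```bash
python3 - <<'E'
from h import *
o=observe();print(o["tool_pos"],o["contact_force"]); M=wpose();w=capture("wrist");s=capture("side")
b=blobs(w,*Y,60)[0];print([(q,plane("wrist",q[0],76,M).round(1)) for q in b]);print(blobs(s,*Y,5,(220,150,300,215))[0])
E
```

```text
[466.69831966 158.25726531 252.53350989] [-0.32514011 -1.08372744  0.12401745]
[(([320.86, 62.5], 1654), array([459.9, 250.1,  76. ])), (([412.98, 163.56], 1364), array([510.2, 206.7,  76. ])), (([318.42, 245.9], 1185), array([466.4, 157.8,  76. ])), (([251.92, 297.55], 535), array([431.4, 123. ,  76. ])), (([384.67, 297.15], 536), array([506.5, 129.6,  76. ])), (([342.76, 358.24], 9708), array([487.1,  86.1,  76. ]))]
[([266.18, 178.53], 17)]
```

>>> send_rows([
  [4.4,0,0,0,0],
  [4.4,0,0,0,0],
  [4.4,0,0,0,0],
  [4.4,0,0,4,0],
  [5,0,-2,5,0],
])

```text
t: 22.65
tool_pos: [466.5, 138.4, 342.8]
tcp_rot: [0.677, 0.736, -0.001, -0.001]
contact_force: [0.7, 0.0, 1.2]
grip_width: 48.4
grasp_force: 0.0
```

>>> send_rows([
  [5,0,-6,0,0],
  [5,0,-6,2,0],
  [5,0,-6,0,0],
  [5,0,0,0,0],
])

```text
t: 23.15
tool_pos: [466.4, -44.4, 362.5]
tcp_rot: [0.679, 0.734, -0.0, 0.0]
contact_force: [-0.2, 0.5, 0.0]
grip_width: 50.0
grasp_force: 0.0
```

```bash
python3 - <<'E'
from h import *
M=wpose();w=capture("wrist");s=capture("side");t=capture("top")
bt=blobs(t,*Y,5,(180,150,300,300))[0];bs=blobs(s,*Y,5,(220,130,300,215))[0]
print(bt,bs,[plane("top",q[0],76).round(1) for q in bt]);print([(q,plane("wrist",q[0],76,M).round(1)) for q in blobs(w,*Y,60)[0]])
for a in bt:
  for b in bs:
    p,e=tri(ray("top",a[0]),ray("side",b[0]))
    if e<3: print(p.round(1),round(e,1))
cv2.imwrite("pics/end.png",np.hstack([cv2.resize(t[150:290,180:310],None,fx=3,fy=3),cv2.resize(s[110:250,180:310],None,fx=3,fy=3)])[:,:,::-1])
E
```

```text
[([237.97, 210.68], 37), ([253.55, 225.12], 33), ([223.12, 227.26], 43)] [([249.6, 169.3], 20), ([266.53, 168.42], 19), ([265.5, 179.0], 20)] [array([510.3, 208.4,  76. ]), array([465.6, 160.1,  76. ]), array([459.7, 253.6,  76. ])]
[(([208.04, 297.17], 748), array([ 367.8, -156.4,   76. ])), (([428.81, 296.83], 743), array([ 580.6, -139.4,   76. ])), (([393.17, 358.17], 9785), array([ 556.2, -212.9,   76. ]))]
[510.3 208.8  74.7] 0.1
[465.8 160.1  75.1] 0.1
[460.2 253.9  73.5] 0.5
```

View pics/end.png

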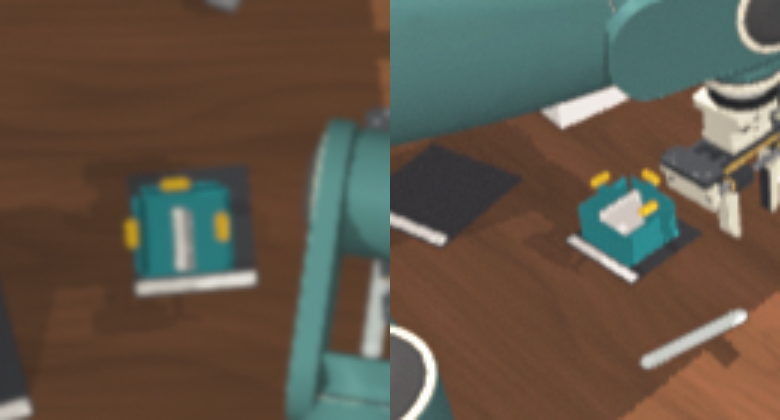

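The end view shows an open box on the small mat. The bars are at (176,184), (131,234) and (222,226) in the top crop, and the stripe lies along the back wall. The caddy's centre is within about 4 mm of the mat's, its yaw within about 0.03 rad, and the walls lean out by less than 0.06 rad, so I'm handing it in.

```bash
python3 -c "
from workcell import *
print(job_done())"
```

```text
the job is handed in; nothing more can be done
None
```

I set the teal caddy on the small mat with its back wall at the stripe, let go, then raised all three walls to about upright (right one regripped once), and handed the job in at about 23 s; the hand-in returned no verdict.

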